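# Open the craft case and stack two flat boxes inside

### The arm

A 6-joint arm with a two-finger parallel gripper is mounted at the origin on the work surface; the furniture and walls round the work are solid. World frame = base frame: x ahead of the robot, y to its left, z up, the work surface at z = 0. Lengths are in m, angles in rad, forces in N, time in s.
With the tool pointing down it reaches from about 0.4 to 0.825 m from the base axis. Payload 7 kg.
Tool frame: the origin (TCP) lies midway between the tips of the shut fingers; the grasp point (between the pads) lies hold_point_z behind it (hold_point_z is the distance from the TCP to the grasp point, in m); z points along the fingers, y is the line along which they close (so a half turn about z gives the same grasp; the last joint's range is limited). The gripper opens to 88 mm and grips with 3 to 60 N. Pads are 19 mm wide; open, the fingers measure 130 mm over their backs; the gripper's body (78 mm by 193 mm) begins 47 mm behind the grasp point.
Start: joints at [1.493, 0.359, 0.012, 0, -1.224, -0.288], TCP at [0.241, 0.63, 0.227] pointing down, gripper open.
Joint ranges: [-3.07, 3.07], [-1.43, 2.12], [-1.02, 1.25], [-3.03, 1.67], [-3.05, -0], [-3.03, 3.03]. Speed limits (rad/s): [2.39, 2.39, 3.01, 3.14, 3.14, 3.14].

### API

Orientations are given as [roll, pitch, yaw] about the fixed x, y, z axes, in that order (R = Rz(yaw) Ry(pitch) Rx(roll)).
In Python, from station import * gives the robot as it stands.
- The arm moves only by the tool apply_moves, never from a script. Its argument "steps" is a list of rows, each an object with "translation": the shift along the world's x, y, z scaled (see below), a list of three; "rotation": the turn, a rotation vector about the world's x, y, z scaled (see below), a list of three. A call has exactly 10 rows; each row is the pose to reach, as a shift and turn from the pose commanded when the call began; what a row does not reach only later rows make up. The controller multiplies each number of a shift by 250 mm and each number of a turn by 30 degrees. A row lasts 1/12 s, in which the tool goes at most 41.7 mm and 7.16 degrees, less where a joint would pass 70% of its speed; a pose out of reach is approached as far as the arm can. A call with a number of a shift or a turn outside -1 to 1 is refused whole. A call with a gripper value outside its range is refused whole. "jaw" is the closure, from -1 (fully open) to 1 (shut), so that 0 is half open, set as the call begins (left out, the last holds). The fingers move at their own pace and stop on an object; "newtons" is the grip in N (left out, the last holds). Time passes only in rows, so rows that repeat a pose let the fingers close, or fill a call up. It gives the time, the measured TCP pose, the force, the opening and the grip force at its end, in the units of the state.
- get_state(): the state, without advancing time (a new reading comes with each control period).
- grab_frame(name): name is "scene" or "top" or "wrist"; returns the picture (480x640x3 uint8, blue, green, red); there is no depth.
- camera_model(name): a dict with "fx", "fy", "cx", "cy" (pixels), "xyz" and "rotation" of the camera in the world. Camera axes: x right, y down, z forward; pixel columns grow to the right and rows downward; lengths in m; the calibration is good to about 2 mm. A picture is of the moment at which its call begins: read the wrist's pose just before it. camera_model takes no time and is no camera call; for the wrist camera it gives the pose at the moment of the call.
- job_done(): hands the job in; it is judged then, once.
The state is a dict: "t": time; "q": joint angles; "qd": joint speeds; "joint_efforts": joint torques, N m; "eef_pos": TCP position; "ee_rot": TCP orientation; "force": force on the tool from outside, world axes, zero at the start; "moment": the same for the moment, N m; "width": finger opening in m; "gripper_force": force on a finger pad.
Only numpy, scipy, OpenCV 4.12 (cv2) and the standard library are available. Lean on these libraries where they do the work, as an engineer would, in place of code of your own. Each camera call takes 0.05 s, during which the arm holds its last target. There are 200 camera calls.

### The job

Put the two flat boxes away in the wooden case: lift its hinged lid all the way back until it stays open on its stop, lay the larger box flat on the case floor, then set the smaller box gently on top of it, right way up, with no edge hanging over. Leave the lid standing open and do not disturb the bottles and the cup around.

Things in the scene. Friction and masses are not known exactly. Their poses are not given: they have to be found in the camera images.
- case: Shallow wooden case, fixed to the table: 160 (x) x 190 (y) x 64 mm to the rim, walls and floor 7 mm thick, so inside 146 x 176 mm. Origin: centre of its underside; z up; -x is the front, with the lid's lip; +x is the back, with the hinge. It starts shut, and it is empty.
- lid (a joint): Opening angle of the wooden lid, rad: 0 shut, 1.92 on its stop, leaning 20 degrees back past upright and up to 244 mm above the table. Plate 160 x 190 x 6 mm, about 200 g, underside at z = 64 mm when shut. Hinge line along the case's y at x = 80, z = 67 mm in its frame. Damped: let go before upright it falls shut, from 1.7 rad on it sinks onto its stop. No latch; 2 N at the lip lifts it.
- lip_edge (a point): Middle of the free edge of the lid's dark steel pull lip, at half its thickness. The lip is a flat tongue 80 mm wide (along the hinge) and 6 mm thick, in the plane of the lid, that stands out 28 mm past the case's front wall; beneath it is free space down to the table, so a fingertip can hook under it. 188 mm from the hinge line. The point turns with the lid.
- large_box: Larger flat closed box, black with a grey top: 120 (x) x 60 (y) x 28 mm (z), about 220 g, stiff, flat top. Origin: centre of its underside, z up. Grasp it across the 60 mm.
- small_box: Smaller flat closed box of the same make: 84 (x) x 44 (y) x 24 mm (z), about 120 g. Origin: centre of its underside, z up. Grasp it across the 44 mm.
- small_corner0 (a point): Bottom corner of the small box at x = 42 mm, y = 22 mm in its frame.
- small_corner1 (a point): Bottom corner of the small box at x = -42 mm, y = 22 mm in its frame.
- small_corner2 (a point): Bottom corner of the small box at x = -42 mm, y = -22 mm in its frame.
- small_corner3 (a point): Bottom corner of the small box at x = 42 mm, y = -22 mm in its frame.
- dye_bottle: Bystander: small dark dropper bottle with a white cap, 26 mm across, 85 mm tall. Origin: centre of its underside.
- gel_bottle: Bystander: white gel bottle with a black cap, 27 mm across, 69 mm tall. Origin: centre of its underside.
- swab_cup: Bystander: white cup of cotton swabs, 66 mm across, 76 mm tall. Origin: centre of its underside.
- resin_bottle: Bystander: black flat oval squeeze bottle, 33 x 57 x 168 mm tall. Origin: centre of its underside.
Things that resemble listed ones, but are neither listed nor needed, are in the scene too. What is shaped like the small_box but purple is not meant.

How it is judged:
On the way, in this order (a step that is already met when the one before it is completed fails the run):
1. the lid rests open on its stop (value of joint lid above 1.86 rad), for 0.3 s.
2. the larger box lies flat on the case floor, the lid still open (value of joint lid above 1.86 rad and z of large_box in the frame of case between 0.003 and 0.012 m and x of large_box in the frame of case between -0.08 and 0.08 m and y of large_box in the frame of case between -0.095 and 0.095 m and angle between large_box's own z axis and vertical below 0.06 rad), for 0.3 s.
At the end, for the whole second after the job is handed in: The lid rests on its stop (over 1.86 rad); the larger box lies flat and upright on the case floor (underside within 5 mm of it, tilt under 0.06 rad); the smaller box lies flat and upright on it, with no bottom corner more than 2 mm outside the larger box's outline; both are released and at rest (all of step 2 and z of small_box in the frame of large_box between 0.025 and 0.031 m and angle between small_box's own z axis and vertical below 0.06 rad and x of small_corner0 in the frame of large_box between -0.062 and 0.062 m and y of small_corner0 in the frame of large_box between -0.032 and 0.032 m and x of small_corner1 in the frame of large_box between -0.062 and 0.062 m and y of small_corner1 in the frame of large_box between -0.032 and 0.032 m and x of small_corner2 in the frame of large_box between -0.062 and 0.062 m and y of small_corner2 in the frame of large_box between -0.032 and 0.032 m and x of small_corner3 in the frame of large_box between -0.062 and 0.062 m and y of small_corner3 in the frame of large_box between -0.032 and 0.032 m and linear speed of each of large_box, small_box below 0.02 m/s); the robot touches nothing.
It fails at once if a bystander (bottle or cup) is shifted by more than 30 mm (distance of any of dye_bottle, gel_bottle, swab_cup, resin_bottle from where it was at the start of the episode above 0.03 m).
It fails at once if the smaller box is dropped or pressed onto the larger with over 40 N (contact force between small_box and large_box above 40 N).
It also fails if it takes over 72 s, if anything falls off the work surface, if the arm or the gripper's body presses on something with over 40 N, if the wrist force passes 120 N, or if a joint passes its speed limit or range.

## Working session

There is one attempt and no reset: what is moved stays moved. The work goes in short steps, Python scripts to look and compute and a tool call to move; the robot and the scene stay as the last step left them, time stands still between calls to the robot, and variables do not carry over. Pictures are saved under pics/ and viewed, at most 10 in all, crops included, and the job is handed in when it is done.

Besides the shell and the picture viewer there is one more tool, called after "Emit:" as a command line: name --argument value ..., lists and objects as JSON in quotes. apply_moves: Moves the arm, as the interface text tells. Shifts and turns lie within -1 to 1; 1 stands for 250 mm of shift or 30 degrees of turn. Its arguments: {"type":"object","properties":{"steps":{"type":"array"},"jaw":{"type":"number"},"newtons":{"type":"number"}},"required":["steps"]}

```bash
mkdir -p pics; ls; python3 - <<'E'
from station import *
import cv2
s=get_state();print(s)
for n in("scene","top"):
    im=grab_frame(n);cv2.imwrite(f"pics/{n}0.png",im);c=camera_model(n);print(n,c)
E
```

```text
pics
{'t': 0.0, 'q': array([ 1.49306412e+00,  3.59389645e-01,  1.10817974e-02, -3.01809599e-04,
       -1.22410205e+00, -2.88106593e-01]), 'qd': array([ 0.00048307, -0.00031189,  0.00016152,  0.00053898,  0.00055033,
       -0.00065957]), 'joint_efforts': array([-2.44351533e-03, -5.82718885e+01,  2.93060392e+01,  6.99701026e+00,
        7.04320759e-03, -1.61723692e-04]), 'eef_pos': array([0.24133392, 0.62987777, 0.2256396 ]), 'ee_rot': array([ 3.13996497e+00, -1.86485520e-04, -3.65941433e-01]), 'force': array([ 0.4499003 , -1.01571243, -0.2093563 ]), 'moment': array([ 0.03427955, -0.04305407,  0.00639903]), 'gripper_force': 0.0, 'width': 0.08776051827990791}
scene {'fx': 448.77863722832694, 'fy': 448.77863722832694, 'cx': 325.4016079410354, 'cy': 242.98243884212846, 'xyz': array([-0.21215066, -0.7762731 ,  0.79048767]), 'rotation': array([-2.13261938, -0.00308552, -0.67263056])}
top {'fx': 603.104854269249, 'fy': 603.104854269249, 'cx': 319.2220322763973, 'cy': 228.77149340445214, 'xyz': array([0.21736711, 0.09017299, 1.55337193]), 'rotation': array([-2.95312456e+00, -1.13624371e-03, -1.56237839e+00])}
```

View pics/top0.png

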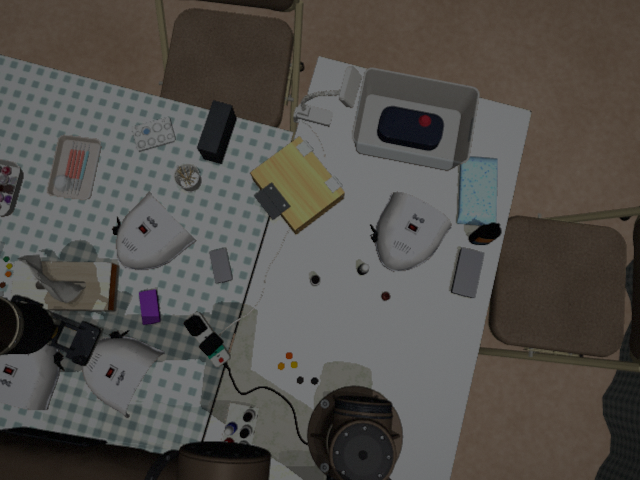

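View pics/scene0.png

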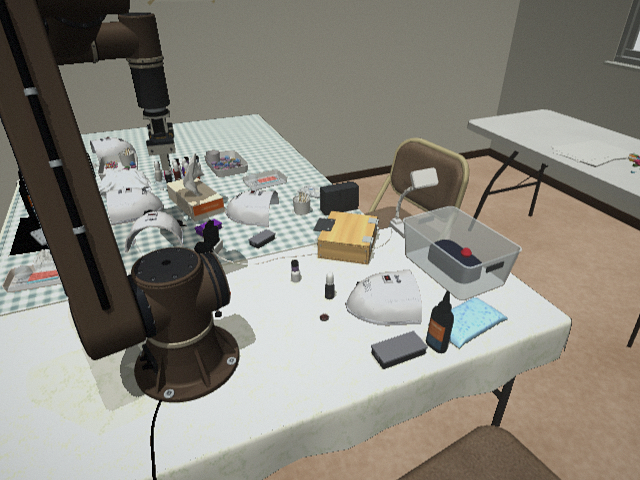

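The top view shows the case at (298,185) with its dark lip at (271,200). The resin bottle is at (485,233), the dye bottle at (315,280), the gel bottle at (363,268) and the cup at (187,177).
Candidates for the large box are grey (467,272) and black block (217,132). (467,272) fits because it is flat with a grey top. Candidates for the small box are grey (221,265) and purple (149,306). (221,265) fits because the purple one is excluded. I'll confirm both in a crop.

```bash
cat > h.py <<'E'
from station import *
import numpy as np, cv2
from scipy.spatial.transform import Rotation as R
def ray(c,uv,z):
    d=R.from_euler('xyz',c['rotation']).as_matrix()@np.array([(uv[0]-c['cx'])/c['fx'],(uv[1]-c['cy'])/c['fy'],1])
    return c['xyz']+d*(z-c['xyz'][2])/d[2]
def proj(c,p):
    q=R.from_euler('xyz',c['rotation']).as_matrix().T@(np.array(p)-c['xyz'])
    return np.array([c['fx']*q[0]/q[2]+c['cx'],c['fy']*q[1]/q[2]+c['cy']])
def rect(c,mask,z,box):
    """biggest blob in box -> minAreaRect of its world points on plane z: centre, size, yaw of long axis(deg)"""
    x0,y0,x1,y1=box;m=np.zeros_like(mask);m[y0:y1,x0:x1]=mask[y0:y1,x0:x1]
    k=max(cv2.findContours(m,cv2.RETR_EXTERNAL,cv2.CHAIN_APPROX_NONE)[0],key=cv2.contourArea)
    P=np.array([ray(c,p[0],z)[:2] for p in k],np.float32)
    r=cv2.boxPoints(cv2.minAreaRect(P));e=r[1]-r[0],r[2]-r[1]
    l=max(e,key=np.linalg.norm)
    return r.mean(0),sorted(np.linalg.norm(v) for v in e),np.degrees(np.arctan2(l[1],l[0])),r,k
E
python3 - <<'E'
from h import *
im=cv2.imread('pics/top0.png');c=camera_model('top')
hsv=cv2.cvtColor(im,cv2.COLOR_BGR2HSV)
for p in [(221,265),(467,272),(271,200),(300,185),(149,306)]: print(p,im[p[1],p[0]],hsv[p[1],p[0]])
H,S,V=cv2.split(hsv)
grey=((S<45)&(V>60)&(V<125)).astype(np.uint8)*255
wood=((H>10)&(H<32)&(S>70)&(V>90)).astype(np.uint8)*255
dark=((V<85)).astype(np.uint8)*255
for n,m,z,b in [('small',grey,.024,(203,240,240,290)),('large',grey,.028,(445,243,490,305)),('case',wood,.07,(240,130,350,240)),('lip',dark,.067,(250,180,292,222))]:
    r=rect(c,m,z,b);print(n,np.round(r[0],4),np.round(r[1],4),round(r[2],1),np.round(r[3],3).tolist())
for n,p,z in [('dye',(315,280),.085),('gel',(363,268),.069),('cup',(187,175),.076),('resin',(485,233),.08),('brownthing',(385,296),.0),('lamp arm',(355,85),.15),('nail dryer',(410,230),.1)]:print(n,ray(c,p,z).round(3))
f=lambda x0,y0,w,h:cv2.resize(im[y0:y0+h,x0:x0+w],(400,300),interpolation=cv2.INTER_CUBIC)
cv2.imwrite('pics/crop1.png',np.vstack([np.hstack([f(120,240,120,90),f(420,220,120,90)]),np.hstack([f(240,130,120,90),f(290,230,120,90)])]))
E
```

```text
(221, 265) [79 75 75] [120  13  79]
(467, 272) [79 75 75] [120  13  79]
(271, 200) [42 40 40] [120  12  42]
(300, 185) [ 72 112 117] [ 27  98 117]
(149, 306) [94 30 71] [139 174  94]
small [0.4146 0.3412] [0.0925 0.1282] 1.9 [[0.3490000069141388, 0.38499999046325684], [0.35199999809265137, 0.2930000126361847], [0.47999998927116394, 0.296999990940094], [0.47699999809265137, 0.38999998569488525]]
large [ 0.3967 -0.2859] [0.1128 0.1601] -1.8 [[0.3149999976158142, -0.3400000035762787], [0.4749999940395355, -0.3449999988079071], [0.4779999852180481, -0.23199999332427979], [0.3179999887943268, -0.22699999809265137]]
case [0.6208 0.1487] [0.1585 0.189 ] 38.3 [[0.49799999594688416, 0.15199999511241913], [0.5960000157356262, 0.02800000086426735], [0.7440000176429749, 0.14499999582767487], [0.6460000276565552, 0.26899999380111694]]
lip [0.5748 0.2129] [0.0689 0.1352] 28.2 [[0.49900001287460327, 0.210999995470047], [0.5320000052452087, 0.1509999930858612], [0.6510000228881836, 0.2150000035762787], [0.6179999709129333, 0.2750000059604645]]
dye [0.37  0.1   0.085]
gel [ 0.403 -0.018  0.069]
cup [0.635 0.427 0.076]
resin [ 0.491 -0.321  0.08 ]
brownthing [ 0.339 -0.079  0.   ]
lamp arm [0.849 0.005 0.15 ]
nail dryer [ 0.493 -0.132  0.1  ]
```

View pics/crop1.png

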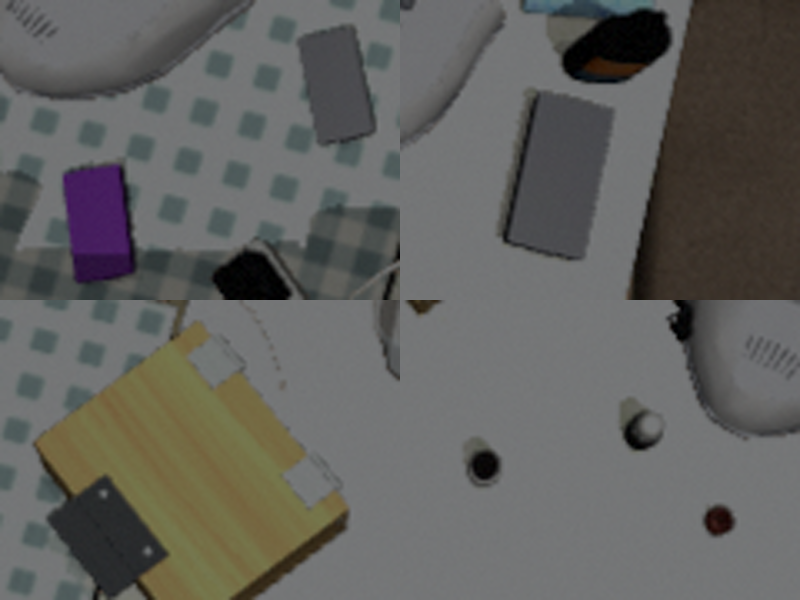

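Confirmed: the grey small box is at (221,265), the grey large box at (467,272) and the lip at (271,200). Next I'll tighten the masks and plan the lid approach.

```bash
cat >> h.py <<'E'
def delta(pos,rotm,s=None):
    """scaled shift/turn from the present pose to (pos, rotation matrix)"""
    s=s or get_state()
    d=(np.array(pos)-s['eef_pos'])/.25
    w=(R.from_matrix(rotm)*R.from_euler('xyz',s['ee_rot']).inv()).as_rotvec()/np.radians(30)
    return d.round(3),w.round(3)
E
python3 - <<'E'
from h import *
im=cv2.imread('pics/top0.png');c=camera_model('top')
H,S,V=cv2.split(cv2.cvtColor(im,cv2.COLOR_BGR2HSV))
grey=((S<40)&(V>66)&(V<92)).astype(np.uint8)*255
dark=((V<60)).astype(np.uint8)*255
op=lambda m:cv2.morphologyEx(m,cv2.MORPH_OPEN,np.ones((3,3),np.uint8))
for n,m,z,b in [('small',grey,.024,(205,243,240,288)),('large',grey,.028,(445,243,490,303)),('lip',dark,.070,(250,180,292,222))]:
    r=rect(c,op(m),z,b);print(n,np.round(r[0],4),np.round(r[1],4),round(r[2],1),np.round(r[3],3).tolist())
for n,p,z in [('dryer',(150,235),.1),('dryer r',(195,240),.05),('dryer top',(148,195),.05)]:print(n,ray(c,p,z).round(3))
E
```

```text
small [0.4143 0.3425] [0.0454 0.0847] 13.1 [[0.36800000071525574, 0.35499998927116394], [0.3779999911785126, 0.3109999895095825], [0.460999995470047, 0.33000001311302185], [0.44999998807907104, 0.37400001287460327]]
large [ 0.4006 -0.289 ] [0.0585 0.1202] -14.0 [[0.33500000834465027, -0.30300000309944153], [0.4519999921321869, -0.3319999873638153], [0.4659999907016754, -0.2750000059604645], [0.3490000069141388, -0.2460000067949295]]
lip [0.5713 0.2123] [0.0565 0.0843] 38.0 [[0.5210000276565552, 0.20900000631809235], [0.5550000071525574, 0.164000004529953], [0.621999979019165, 0.2160000056028366], [0.5870000123977661, 0.26100000739097595]]
dryer [0.475 0.505 0.1  ]
dryer r [0.473 0.405 0.05 ]
dryer top [0.588 0.531 0.05 ]
```

```bash
cat >> h.py <<'E'
C0=np.array([.6208,.1487,0]);YC=np.radians(-51.9)
XC=np.array([np.cos(YC),np.sin(YC),0]);YCV=np.array([-XC[1],XC[0],0])
def case(x,z,y=0):return C0+x*XC+y*YCV+np.array([0,0,z])
def tool(yaw,tilt=0,axis=None):
    """down-pointing tool, x axis at yaw; tilted by -tilt deg about axis (case y)"""
    return (R.from_rotvec(-np.radians(tilt)*(YCV if axis is None else axis))*R.from_euler('xyz',[np.pi,0,yaw])).as_matrix()
E
python3 - <<'E'
from h import *
for t in (0,20,45):print(t,delta(case(-.17,.2),tool(YC,t)))
print(case(-.17,.2))
E
```

```text
0 (array([ 1.098, -1.39 , -0.103]), array([ 0.003, -0.002, -1.031]))
20 (array([ 1.098, -1.39 , -0.103]), array([-0.398, -0.544, -1.02 ]))
45 (array([ 1.098, -1.39 , -0.103]), array([-0.899, -1.222, -0.976]))
[0.5159039  0.28247895 0.2       ]
```

Emit:
apply_moves --steps '[{"translation": [0.12,-0.14,0.1],"rotation": [-0.1,-0.13,-0.1]},{"translation": [0.23,-0.28,0.1],"rotation": [-0.2,-0.27,-0.22]},{"translation": [0.34,-0.42,0.1],"rotation": [-0.3,-0.4,-0.33]},{"translation": [0.45,-0.56,0.1],"rotation": [-0.4,-0.54,-0.43]},{"translation": [0.56,-0.7,0.1],"rotation": [-0.5,-0.68,-0.54]},{"translation": [0.67,-0.84,0.1],"rotation": [-0.6,-0.82,-0.65]},{"translation": [0.75,-0.95,0.05],"rotation": [-0.7,-0.95,-0.76]},{"translation": [0.78,-0.99,0],"rotation": [-0.73,-0.99,-0.79]},{"translation": [0.78,-0.99,0],"rotation": [-0.73,-0.99,-0.79]},{"translation": [0.78,-0.99,0],"rotation": [-0.73,-0.99,-0.79]}]' --jaw 1 --newtons 30

```text
t: 0.93
eef_pos: [0.4368, 0.3809, 0.2253]
ee_rot: [3.097, -0.64, -0.78]
force: [-0.1, 0.3, 1.2]
width: 0.0265
gripper_force: 0.0
```

```bash
python3 - <<'E'
from h import *
s=get_state();print(s['t'],s['q'].round(2),s['eef_pos'].round(3),s['width'])
print(delta(case(-.17,.1),tool(YC,45)),delta(case(-.15,.05),tool(YC,45)),delta(case(-.10,.046),tool(YC,45)))
E
```

```text
0.9333 [ 1.36  0.33 -0.41  0.52 -1.3  -0.85] [0.437 0.381 0.225] 0.026521606131119188
(array([ 0.317, -0.394, -0.501]), array([-0.164, -0.234, -0.184])) (array([ 0.366, -0.457, -0.701]), array([-0.164, -0.234, -0.184])) (array([ 0.489, -0.614, -0.717]), array([-0.164, -0.234, -0.184]))
```

Emit:
apply_moves --steps '[{"translation": [0.12,-0.15,-0.05],"rotation": [-0.08,-0.1,-0.08]},{"translation": [0.22,-0.27,-0.15],"rotation": [-0.16,-0.23,-0.18]},{"translation": [0.31,-0.39,-0.28],"rotation": [-0.16,-0.23,-0.18]},{"translation": [0.32,-0.4,-0.42],"rotation": [-0.16,-0.23,-0.18]},{"translation": [0.32,-0.4,-0.56],"rotation": [-0.16,-0.23,-0.18]},{"translation": [0.34,-0.42,-0.68],"rotation": [-0.16,-0.23,-0.18]},{"translation": [0.36,-0.45,-0.71],"rotation": [-0.16,-0.23,-0.18]},{"translation": [0.36,-0.45,-0.71],"rotation": [-0.16,-0.23,-0.18]},{"translation": [0.36,-0.45,-0.71],"rotation": [-0.16,-0.23,-0.18]},{"translation": [0.36,-0.45,-0.71],"rotation": [-0.16,-0.23,-0.18]}]'

```text
t: 1.77
eef_pos: [0.5269, 0.2722, 0.0502]
ee_rot: [-3.134, -0.78, -0.906]
force: [0.1, -0.6, 0.2]
width: 0.0001
gripper_force: 0.0
```

```bash
python3 - <<'E'
from h import *
s=get_state();print(s['t'],s['q'].round(2),s['eef_pos'].round(3),s['width'])
cv2.imwrite('pics/scene1.png',cv2.resize(grab_frame('scene')[170:350,230:470],(800,600)))
print(delta(case(-.10,.046),tool(YC,45)))
E
```

```text
1.7667 [ 1.13  0.53 -0.73  0.9  -0.94 -1.24] [0.527 0.272 0.05 ] 0.00011671526277393264
(array([ 0.129, -0.18 , -0.018]), array([-0.015,  0.002, -0.01 ]))
```

View pics/scene1.png

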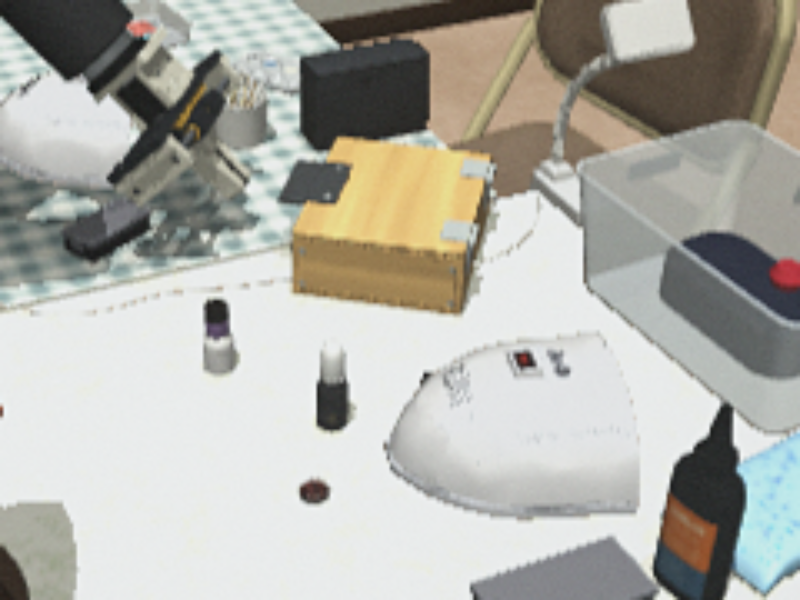

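The picture shows the shut fingertip at crop (245,190), just in front of the lip at (290,190) and clear of the small box. Next I'll compute the arc.

```bash
python3 - <<'E'
from h import *
s=get_state()
a=(case(-.10,.046)-s['eef_pos'])/.25; print('in',a.round(2))
for th in (5,15,25,35,45,55,65,75,85,95,100,105):
    t=np.radians(th);n=np.array([np.sin(t),np.cos(t)]);l=np.array([-np.cos(t),np.sin(t)]);h=np.array([.08,.067])
    if th<=45:p=h+.188*l-.003*n+[.0018,-.0152]
    else:p=h+.178*l-.003*n-[.0067,.0067]
    p=p+.003*n # lead
    print(th,p.round(3),((case(*p)-s['eef_pos'])/.25).round(2), ((case(*p)-s['eef_pos'])/.25-a).round(2))
E
```

```text
in [ 0.13 -0.18 -0.02]
5 [-0.105  0.068] [ 0.12 -0.16  0.07] [-0.01  0.02  0.09]
15 [-0.1  0.1] [ 0.13 -0.18  0.2 ] [ 0.   -0.    0.22]
25 [-0.089  0.131] [ 0.16 -0.22  0.32] [ 0.03 -0.04  0.34]
35 [-0.072  0.16 ] [ 0.2  -0.27  0.44] [ 0.07 -0.09  0.45]
45 [-0.051  0.185] [ 0.25 -0.33  0.54] [ 0.12 -0.15  0.55]
55 [-0.029  0.206] [ 0.3  -0.4   0.62] [ 0.18 -0.22  0.64]
65 [-0.002  0.222] [ 0.37 -0.49  0.68] [ 0.24 -0.31  0.7 ]
75 [0.027 0.232] [ 0.44 -0.58  0.73] [ 0.31 -0.4   0.74]
85 [0.058 0.238] [ 0.52 -0.68  0.75] [ 0.39 -0.5   0.77]
95 [0.089 0.238] [ 0.6  -0.77  0.75] [ 0.47 -0.59  0.77]
100 [0.104 0.236] [ 0.63 -0.82  0.74] [ 0.5  -0.64  0.76]
105 [0.119 0.232] [ 0.67 -0.87  0.73] [ 0.54 -0.69  0.74]
```

Emit:
apply_moves --steps '[{"translation": [0.07,-0.09,-0.02],"rotation": [0,0,0]},{"translation": [0.13,-0.18,-0.02],"rotation": [0,0,0]},{"translation": [0.13,-0.18,-0.02],"rotation": [0,0,0]},{"translation": [0.13,-0.17,0.03],"rotation": [0,0,0]},{"translation": [0.13,-0.17,0.08],"rotation": [0,0,0]},{"translation": [0.13,-0.18,0.14],"rotation": [0,0,0]},{"translation": [0.13,-0.18,0.2],"rotation": [0,0,0]},{"translation": [0.145,-0.2,0.26],"rotation": [0,0,0]},{"translation": [0.16,-0.22,0.32],"rotation": [0,0,0]},{"translation": [0.16,-0.22,0.32],"rotation": [0,0,0]}]'

```text
t: 2.65
eef_pos: [0.567, 0.2172, 0.1328]
ee_rot: [-3.13, -0.779, -0.909]
force: [-1.5, 1.5, 0.5]
width: 0.0005
gripper_force: 0.4
```

```bash
python3 - <<'E'
from h import *
s=get_state();print(s['t'],s['q'].round(2),s['eef_pos'].round(3),s['force'])
cv2.imwrite('pics/scene2.png',cv2.resize(grab_frame('scene')[170:350,230:470],(800,600)))
E
```

```text
2.65 [ 1.02  0.4  -0.72  0.9  -1.   -1.07] [0.567 0.217 0.133] [-1.47203011  1.52029651  0.4851935 ]
```

View pics/scene2.png

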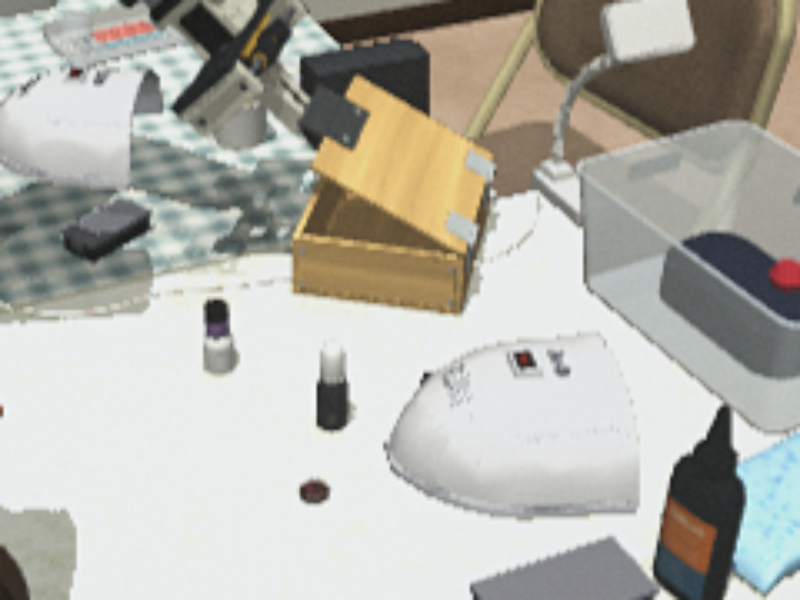

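The lid stands about 30° open on the fingertip, its lip at crop (335,115). Continuing the arc.

Emit:
apply_moves --steps '[{"translation": [0.02,-0.03,0.06],"rotation": [0,0,0]},{"translation": [0.04,-0.05,0.12],"rotation": [0,0,0]},{"translation": [0.065,-0.08,0.17],"rotation": [0,0,0]},{"translation": [0.09,-0.11,0.22],"rotation": [0,0,0]},{"translation": [0.115,-0.145,0.26],"rotation": [0,0,0]},{"translation": [0.14,-0.18,0.3],"rotation": [0,0,0]},{"translation": [0.175,-0.225,0.33],"rotation": [0,0,0]},{"translation": [0.21,-0.27,0.36],"rotation": [0,0,0]},{"translation": [0.245,-0.315,0.385],"rotation": [0,0,0]},{"translation": [0.28,-0.36,0.41],"rotation": [0,0,0]}]'

```text
t: 3.53
eef_pos: [0.6368, 0.1247, 0.232]
ee_rot: [-3.138, -0.781, -0.904]
force: [0.4, -0.1, -1.1]
width: 0.0005
gripper_force: 0.4
```

Emit:
apply_moves --steps '[{"translation": [0.04,-0.05,0.01],"rotation": [0,0,0]},{"translation": [0.08,-0.1,0.02],"rotation": [0,0,0]},{"translation": [0.12,-0.145,0.02],"rotation": [0,0,0]},{"translation": [0.16,-0.19,0.02],"rotation": [0,0,0]},{"translation": [0.175,-0.215,0.015],"rotation": [0,0,0]},{"translation": [0.19,-0.24,0.01],"rotation": [0,0,0]},{"translation": [0.21,-0.265,0.005],"rotation": [0,0,0]},{"translation": [0.23,-0.29,0],"rotation": [0,0,0]},{"translation": [0.23,-0.29,0],"rotation": [0,0,0]},{"translation": [0.23,-0.29,0],"rotation": [0,0,0]}]'

```text
t: 4.37
eef_pos: [0.694, 0.0525, 0.2314]
ee_rot: [-3.138, -0.781, -0.904]
force: [-0.6, -0.4, -0.2]
width: 0.0003
gripper_force: 0.0
```

```bash
python3 - <<'E'
from h import *
s=get_state();print(s['t'],s['q'].round(2),s['eef_pos'].round(3),s['force'])
cv2.imwrite('pics/scene3.png',cv2.resize(grab_frame('scene')[150:330,230:470],(800,600)))
E
```

```text
4.3667 [ 0.62  0.29 -0.65  1.07 -0.93 -0.75] [0.694 0.052 0.231] [-0.61057718 -0.39255614 -0.20950556]
```

View pics/scene3.png

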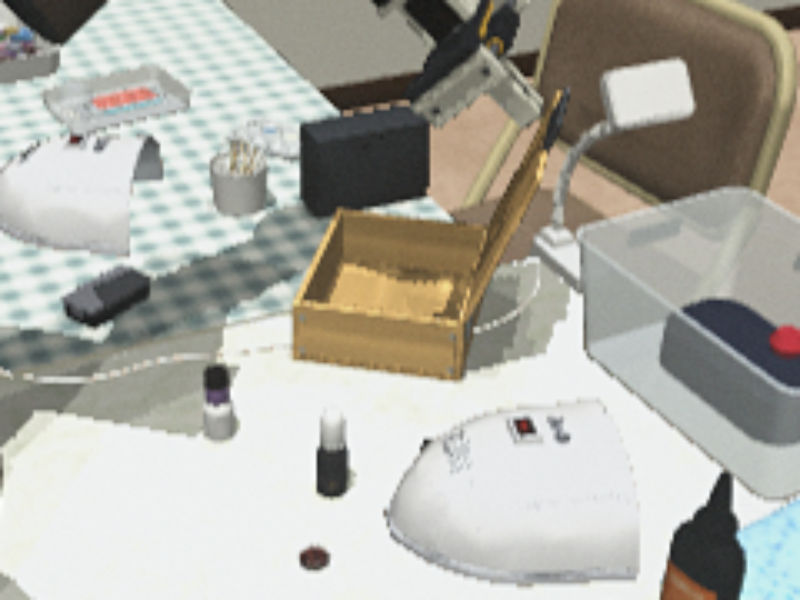

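The lid stands open at crop (470,290)-(560,95), leaning past upright against its stop. Next I'll back off and measure the surroundings of the large box.

Emit:
apply_moves --steps '[{"translation": [-0.07,0.09,0.04],"rotation": [0.0,0.0,0]},{"translation": [-0.15,0.19,0.1],"rotation": [0.15,0.12,0]},{"translation": [-0.24,0.28,0.2],"rotation": [0.3,0.24,0]},{"translation": [-0.34,0.32,0.3],"rotation": [0.45,0.36,0]},{"translation": [-0.46,0.28,0.4],"rotation": [0.6,0.47,0]},{"translation": [-0.58,0.2,0.45],"rotation": [0.75,0.59,0]},{"translation": [-0.68,0.1,0.45],"rotation": [0.9,0.71,0]},{"translation": [-0.78,-0.02,0.45],"rotation": [0.96,0.76,0]},{"translation": [-0.85,-0.14,0.45],"rotation": [0.96,0.76,0]},{"translation": [-0.9,-0.28,0.45],"rotation": [0.96,0.76,0]}]' --jaw -1

```text
t: 5.25
eef_pos: [0.4675, -0.0178, 0.3449]
ee_rot: [-3.137, -0.139, -0.903]
force: [0.6, 0.1, 0.2]
width: 0.0619
gripper_force: 0.0
```

```bash
python3 - <<'E'
import station; print([n for n in dir(station) if n[0]!='_'], getattr(station,'hold_point_z',None))
from h import *
s=get_state();print(s['t'],s['q'].round(2),s['eef_pos'].round(3),s['force'])
print(delta([.40,-.289,.25],tool(np.radians(-14))))
c=camera_model('top')
for p in [(375,240),(393,270),(410,268),(430,250),(448,225)]: print('dryer',ray(c,p,.04).round(3))
c=camera_model('scene')
for p in [(438,348),(429,346),(447,345)]: print('resin base',ray(c,p,0).round(3))
E
```

```text
['Unreachable', 'camera_model', 'get_state', 'grab_frame', 'hold_point_z', 'job_done'] 0.0188
5.25 [ 0.5  -0.11 -0.34  0.14 -1.32  0.13] [ 0.468 -0.018  0.345] [0.61720922 0.12296175 0.15852727]
(array([-0.27 , -1.085, -0.38 ]), array([0.14 , 0.232, 1.255]))
dryer [ 0.478 -0.051  0.04 ]
dryer [ 0.402 -0.096  0.04 ]
dryer [ 0.407 -0.139  0.04 ]
dryer [ 0.454 -0.191  0.04 ]
dryer [ 0.519 -0.238  0.04 ]
resin base [ 0.489 -0.336  0.   ]
resin base [ 0.477 -0.318  0.   ]
resin base [ 0.514 -0.343  0.   ]
```

Emit:
apply_moves --steps '[{"translation": [-0.05,-0.12,0],"rotation": [0.03,0.05,0.2]},{"translation": [-0.1,-0.25,0],"rotation": [0.06,0.1,0.4]},{"translation": [-0.15,-0.38,0],"rotation": [0.09,0.15,0.6]},{"translation": [-0.2,-0.51,-0.05],"rotation": [0.1,0.17,0.8]},{"translation": [-0.25,-0.64,-0.1],"rotation": [0.12,0.2,0.98]},{"translation": [-0.3,-0.77,-0.2],"rotation": [0.12,0.2,0.98]},{"translation": [-0.3,-0.9,-0.3],"rotation": [0.12,0.2,0.98]},{"translation": [-0.3,-1,-0.4],"rotation": [0.12,0.2,0.98]},{"translation": [-0.3,-1,-0.4],"rotation": [0.12,0.2,0.98]},{"translation": [-0.3,-1,-0.4],"rotation": [0.12,0.2,0.98]}]'

```text
t: 6.08
eef_pos: [0.3923, -0.2681, 0.2416]
ee_rot: [3.13, -0.014, -0.391]
force: [-0.1, 0.8, 0.6]
width: 0.0873
gripper_force: 0.0
```

```bash
python3 - <<'E'
from h import *
s=get_state();print(s['t'],s['q'].round(2),s['eef_pos'].round(3),s['ee_rot'].round(3))
c=camera_model('wrist');im=grab_frame('wrist');cv2.imwrite('pics/w1.png',im)
c2=[.4006,-.289,.028];print('expected px',proj(c,c2),proj(c,[.4,-.289,0]))
print(c)
E
```

```text
6.0833 [-0.17  0.   -0.41  0.02 -1.15  1.34] [ 0.392 -0.268  0.242] [ 3.13  -0.014 -0.391]
expected px [332.17518218 196.87997426] [331.09208031 193.46401328]
{'fx': 385.150842921997, 'fy': 385.150842921997, 'cx': 316.809070835907, 'cy': 240.46745954110594, 'xyz': array([ 0.45883383, -0.29287765,  0.401652  ]), 'rotation': array([ 2.88204381, -0.00986807, -1.96288177])}
```

View pics/w1.png

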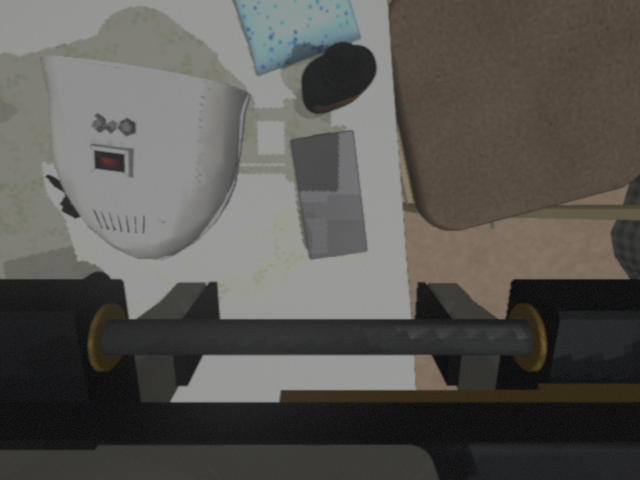

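The wrist view shows the box top with corners (292,138), (353,131), (367,250), (309,259). The resin bottle is at (338,78) and the dryer's right edge at x≤248. The box is where it was predicted.

```bash
python3 - <<'E'
from h import *
c=camera_model('wrist')
P=np.array([ray(c,p,.028)[:2] for p in [(292,138),(353,131),(367,250),(309,259)]])
print(P.round(4),P.mean(0));l=P[0]-P[3]+P[1]-P[2];y=np.arctan2(l[1],l[0]);print(np.degrees(y),np.linalg.norm(l)/2,np.linalg.norm(P[0]-P[1]))
m=(P.mean(0)+[.4006,-.289])/2;yaw=np.radians((-14+np.degrees(y))/2)
a=np.array([np.cos(yaw),np.sin(yaw)]);g=m-.012*a;print(m,g,np.degrees(yaw))
print(delta([*g,.08],tool(yaw)),delta([*g,.005],tool(yaw)))
E
```

```text
[[ 0.4681 -0.2743]
 [ 0.4521 -0.3298]
 [ 0.3381 -0.3011]
 [ 0.3519 -0.243 ]] [ 0.40252145 -0.28706574]
-14.580216797341699 0.11896767560844536 0.0577010864973098
[ 0.40156072 -0.28803287] [ 0.38993202 -0.28507089] -14.29010839867085
(array([-0.013, -0.07 , -0.653]), array([0.031, 0.024, 0.27 ])) (array([-0.013, -0.07 , -0.953]), array([0.031, 0.024, 0.27 ]))
```

Emit:
apply_moves --steps '[{"translation": [-0.01,-0.07,-0.12],"rotation": [0.03,0.02,0.2]},{"translation": [-0.01,-0.07,-0.26],"rotation": [0.03,0.02,0.27]},{"translation": [-0.01,-0.07,-0.4],"rotation": [0.03,0.02,0.27]},{"translation": [-0.01,-0.07,-0.54],"rotation": [0.03,0.02,0.27]},{"translation": [-0.01,-0.07,-0.65],"rotation": [0.03,0.02,0.27]},{"translation": [-0.01,-0.07,-0.75],"rotation": [0.03,0.02,0.27]},{"translation": [-0.01,-0.07,-0.85],"rotation": [0.03,0.02,0.27]},{"translation": [-0.01,-0.07,-0.92],"rotation": [0.03,0.02,0.27]},{"translation": [-0.01,-0.07,-0.95],"rotation": [0.03,0.02,0.27]},{"translation": [-0.01,-0.07,-0.95],"rotation": [0.03,0.02,0.27]}]'

```text
t: 6.97
eef_pos: [0.392, -0.2837, 0.0061]
ee_rot: [-3.141, -0.003, -0.246]
force: [0.6, -0.7, 1.0]
width: 0.0876
gripper_force: 0.0
```

Emit:
apply_moves --steps '[{"translation": [0,0,0],"rotation": [0,0,0]},{"translation": [0,0,0],"rotation": [0,0,0]},{"translation": [0,0,0],"rotation": [0,0,0]},{"translation": [0,0,0],"rotation": [0,0,0]},{"translation": [0,0,0],"rotation": [0,0,0]},{"translation": [0,0,0],"rotation": [0,0,0]},{"translation": [0,0,0],"rotation": [0,0,0]},{"translation": [0,0,0],"rotation": [0,0,0]},{"translation": [0,0,0.1],"rotation": [0,0,0]},{"translation": [0,0,0.2],"rotation": [0,0,0]}]' --jaw 1 --newtons 30

```text
t: 7.8
eef_pos: [0.3897, -0.2843, 0.056]
ee_rot: [-3.141, -0.0, -0.248]
force: [0.4, 0.2, -3.0]
width: 0.0595
gripper_force: 30.0
```

```bash
python3 - <<'E'
from h import *
s=get_state();print(s['t'],s['q'].round(2),s['eef_pos'].round(4),s['ee_rot'].round(3),s['force'],s['width'])
p=case(-.012,.15);print(p,delta(p,tool(YC)))
E
```

```text
7.8 [-0.22  0.23 -0.62 -0.   -0.71  1.55] [ 0.3897 -0.2843  0.056 ] [-3.141 -0.    -0.248] [ 0.44006786  0.24744155 -2.99430972] 0.05948622039281867
[0.61339557 0.15814322 0.15      ] (array([0.895, 1.77 , 0.376]), array([-1.000e-03,  2.000e-03, -1.256e+00]))
```

Emit:
apply_moves --steps '[{"translation": [0,0,0.16],"rotation": [0,0,0]},{"translation": [0,0,0.32],"rotation": [0,0,0]},{"translation": [0,0.03,0.48],"rotation": [0,0,0]},{"translation": [0,0.1,0.64],"rotation": [0,0,0]},{"translation": [0.05,0.2,0.78],"rotation": [0,0,-0.15]},{"translation": [0.1,0.33,0.88],"rotation": [0,0,-0.35]},{"translation": [0.16,0.47,0.9],"rotation": [0,0,-0.55]},{"translation": [0.22,0.61,0.9],"rotation": [0,0,-0.75]},{"translation": [0.28,0.75,0.9],"rotation": [0,0,-0.9]},{"translation": [0.35,0.88,0.9],"rotation": [0,0,-1]}]'

```text
t: 8.63
eef_pos: [0.4785, -0.0625, 0.282]
ee_rot: [-3.14, -0.004, -0.776]
force: [1.1, -1.2, -3.7]
width: 0.0597
gripper_force: 30.0
```

Emit:
apply_moves --steps '[{"translation": [0.07,0.13,0],"rotation": [0,0,-0.1]},{"translation": [0.14,0.26,0],"rotation": [0,0,-0.2]},{"translation": [0.21,0.39,0],"rotation": [0,0,-0.26]},{"translation": [0.28,0.52,0],"rotation": [0,0,-0.26]},{"translation": [0.35,0.65,0],"rotation": [0,0,-0.26]},{"translation": [0.42,0.76,0],"rotation": [0,0,-0.26]},{"translation": [0.5,0.84,0],"rotation": [0,0,-0.26]},{"translation": [0.54,0.88,0],"rotation": [0,0,-0.26]},{"translation": [0.54,0.89,0],"rotation": [0,0,-0.26]},{"translation": [0.54,0.89,0],"rotation": [0,0,-0.26]}]'

```text
t: 9.47
eef_pos: [0.6136, 0.1584, 0.2801]
ee_rot: [3.14, -0.004, -0.907]
force: [-0.6, -0.3, -2.3]
width: 0.0596
gripper_force: 30.0
```

```bash
python3 - <<'E'
from h import *
s=get_state();print(s['t'],s['q'].round(2),s['eef_pos'].round(4),s['ee_rot'].round(3),s['force'],s['width'])
im=grab_frame('top');cv2.imwrite('pics/top2.png',im)
for z in(.08,.013):p=case(-.012,z);print(p,delta(p,tool(YC)))
# recheck of the case from the top now the lid is open: wood-coloured front wall rim
cv2.imwrite('pics/top2c.png',cv2.resize(im[120:240,230:390],(800,600),interpolation=cv2.INTER_CUBIC))
c=camera_model('top')
for x,y in((-.08,.095),(-.08,-.095),(.08,.095),(.08,-.095)):print((x,y),((proj(c,case(x,.064,y))-[230,120])*5).round())
E
```

```text
9.4667 [ 0.56  0.26 -0.    0.   -1.31  0.1 ] [0.6136 0.1584 0.2801] [ 3.14  -0.004 -0.907] [-0.56435415 -0.2671588  -2.26635035] 0.05958963057400124
[0.61339557 0.15814322 0.08      ] (array([ 0.   ,  0.002, -0.803]), array([0.007, 0.003, 0.002]))
[0.61339557 0.15814322 0.013     ] (array([ 0.   ,  0.002, -1.071]), array([0.007, 0.003, 0.002]))
(-0.08, 0.095) [ 98. 263.]
(-0.08, -0.095) [322. 552.]
(0.08, 0.095) [347.  81.]
(0.08, -0.095) [573. 363.]
```

View pics/top2c.png

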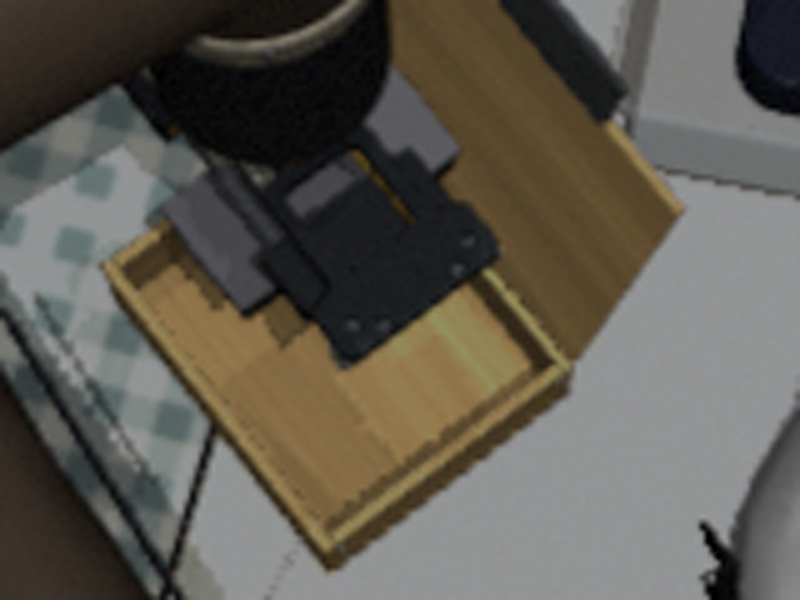

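The rim corners at crop (103,265), (330,550) and (572,365) match the prediction within 2 px, and the lid is open. Lowering now.

Emit:
apply_moves --steps '[{"translation": [0,0,-0.14],"rotation": [0.01,0,0]},{"translation": [0,0,-0.28],"rotation": [0.01,0,0]},{"translation": [0,0,-0.42],"rotation": [0.01,0,0]},{"translation": [0,0,-0.56],"rotation": [0.01,0,0]},{"translation": [0,0,-0.68],"rotation": [0.01,0,0]},{"translation": [0,0,-0.78],"rotation": [0.01,0,0]},{"translation": [0,0,-0.86],"rotation": [0.01,0,0]},{"translation": [0,0,-0.92],"rotation": [0.01,0,0]},{"translation": [0,0,-0.96],"rotation": [0.01,0,0]},{"translation": [0,0,-1],"rotation": [0.01,0,0]}]'

```text
t: 10.35
eef_pos: [0.6137, 0.1571, 0.0314]
ee_rot: [-3.138, -0.001, -0.908]
force: [-0.1, 0.2, -1.1]
width: 0.0594
gripper_force: 30.0
```

Emit:
apply_moves --steps '[{"translation": [0,0,-0.015],"rotation": [0,0,0]},{"translation": [0,0,-0.03],"rotation": [0,0,0]},{"translation": [0,0,-0.04],"rotation": [0,0,0]},{"translation": [0,0,-0.05],"rotation": [0,0,0]},{"translation": [0,0,-0.055],"rotation": [0,0,0]},{"translation": [0,0,-0.06],"rotation": [0,0,0]},{"translation": [0,0,-0.065],"rotation": [0,0,0]},{"translation": [0,0,-0.065],"rotation": [0,0,0]},{"translation": [0,0,-0.065],"rotation": [0,0,0]},{"translation": [0,0,-0.065],"rotation": [0,0,0]}]'

```text
t: 11.18
eef_pos: [0.614, 0.1579, 0.0154]
ee_rot: [-3.137, -0.001, -0.907]
force: [0.7, -0.0, -3.1]
width: 0.0598
gripper_force: 30.0
```

Emit:
apply_moves --steps '[{"translation": [0,0,-0.004],"rotation": [0,0,0]},{"translation": [0,0,-0.008],"rotation": [0,0,0]},{"translation": [0,0,-0.01],"rotation": [0,0,0]},{"translation": [0,0,-0.01],"rotation": [0,0,0]},{"translation": [0,0,-0.01],"rotation": [0,0,0]},{"translation": [0,0,-0.01],"rotation": [0,0,0]},{"translation": [0,0,-0.01],"rotation": [0,0,0]},{"translation": [0,0,-0.01],"rotation": [0,0,0]},{"translation": [0,0,-0.01],"rotation": [0,0,0]},{"translation": [0,0,-0.01],"rotation": [0,0,0]}]'

```text
t: 12.02
eef_pos: [0.6142, 0.158, 0.0146]
ee_rot: [-3.137, -0.001, -0.907]
force: [-4.7, 1.0, 12.2]
width: 0.0599
gripper_force: 30.0
```

Emit:
apply_moves --steps '[{"translation": [0,0,0],"rotation": [0,0,0]},{"translation": [0,0,0],"rotation": [0,0,0]},{"translation": [0,0,0],"rotation": [0,0,0]},{"translation": [0,0,0],"rotation": [0,0,0]},{"translation": [0,0,0],"rotation": [0,0,0]},{"translation": [0,0,0],"rotation": [0,0,0]},{"translation": [0,0,0.1],"rotation": [0,0,0]},{"translation": [0,0,0.25],"rotation": [0,0,0]},{"translation": [0,0,0.4],"rotation": [0,0,0]},{"translation": [0,0,0.55],"rotation": [0,0,0]}]' --jaw -0.8

```text
t: 12.85
eef_pos: [0.6136, 0.1575, 0.1516]
ee_rot: [-3.139, -0.001, -0.907]
force: [1.2, 0.7, -0.9]
width: 0.0788
gripper_force: 0.0
```

```bash
python3 - <<'E'
from h import *
s=get_state();print(s['t'],s['eef_pos'].round(4),s['width'])
yaw=np.radians(13.1)
print(delta([.4143,.3425,.28],tool(yaw)),delta([.4143,.3425,.2],tool(yaw)))
E
```

```text
12.85 [0.6136 0.1575 0.1516] 0.07878771031636359
(array([-0.797,  0.74 ,  0.514]), array([-0.005,  0.003,  2.169])) (array([-0.797,  0.74 ,  0.194]), array([-0.005,  0.003,  2.169]))
```

Emit:
apply_moves --steps '[{"translation": [0,0,0.15],"rotation": [0,0,0]},{"translation": [0,0,0.3],"rotation": [0,0,0.1]},{"translation": [-0.08,0.07,0.42],"rotation": [0,0,0.3]},{"translation": [-0.18,0.17,0.48],"rotation": [0,0,0.5]},{"translation": [-0.28,0.26,0.48],"rotation": [0,0,0.7]},{"translation": [-0.38,0.36,0.48],"rotation": [0,0,0.9]},{"translation": [-0.48,0.46,0.48],"rotation": [0,0,1]},{"translation": [-0.58,0.55,0.48],"rotation": [0,0,1]},{"translation": [-0.68,0.64,0.48],"rotation": [0,0,1]},{"translation": [-0.78,0.72,0.48],"rotation": [0,0,1]}]' --jaw -1

```text
t: 13.68
eef_pos: [0.4176, 0.3388, 0.2703]
ee_rot: [-3.137, -0.001, -0.383]
force: [0.0, 0.3, 0.4]
width: 0.0878
gripper_force: 0.0
```

Emit:
apply_moves --steps '[{"translation": [-0.02,0.02,-0.05],"rotation": [0,0,0.2]},{"translation": [-0.02,0.02,-0.1],"rotation": [0,0,0.4]},{"translation": [-0.02,0.02,-0.15],"rotation": [0,0,0.6]},{"translation": [-0.02,0.02,-0.2],"rotation": [0,0,0.8]},{"translation": [-0.02,0.02,-0.25],"rotation": [0,0,0.95]},{"translation": [-0.02,0.02,-0.28],"rotation": [0,0,1]},{"translation": [-0.02,0.02,-0.28],"rotation": [0,0,1]},{"translation": [-0.02,0.02,-0.28],"rotation": [0,0,1]},{"translation": [-0.02,0.02,-0.28],"rotation": [0,0,1]},{"translation": [-0.02,0.02,-0.28],"rotation": [0,0,1]}]'

```text
t: 14.52
eef_pos: [0.4142, 0.3431, 0.2011]
ee_rot: [-3.137, -0.001, 0.139]
force: [-0.2, 0.4, -0.2]
width: 0.0877
gripper_force: 0.0
```

```bash
cat > w.py <<'E'
from h import *
s=get_state();print(s['t'],s['q'].round(2),s['eef_pos'].round(4),s['ee_rot'].round(3))
c=camera_model('wrist');wi=grab_frame('wrist');ti=grab_frame('top')
cv2.imwrite('pics/w2.png',wi);cv2.imwrite('pics/t3.png',ti)
def masks(im):
    H,S,V=cv2.split(cv2.cvtColor(im,cv2.COLOR_BGR2HSV));return S,V
e=proj(c,[.4143,.3425,.024]);print('small exp px',e)
u,v=e.astype(int);S,V=masks(wi);print('col',wi[v,u],V[v-60:v+61:15,u],S[v-60:v+61:15,u])
t=camera_model('top');q=proj(t,case(0,.035)).astype(int);S,V=masks(ti);print('large px',q,ti[q[1],q[0]])
a=cv2.resize(ti[120:240,230:390],(533,400),interpolation=cv2.INTER_CUBIC);b=cv2.resize(wi,(267,200))
o=np.zeros((400,800,3),np.uint8);o[:,:533]=a;o[:200,533:]=b;cv2.imwrite('pics/c3.png',o)
E
python3 w.py
```

```text
14.5167 [ 1.06  0.15 -0.33 -0.   -1.09  0.66] [0.4142 0.3431 0.2011] [-3.137e+00 -1.000e-03  1.390e-01]
small exp px [319.46889606 218.56928137]
col [118 116 116] [158 108 107 119 118 110  57  66 100] [ 5  2  5  6  4  2  4 12 13]
large px [297 185] [91 87 87]
```

View pics/c3.png

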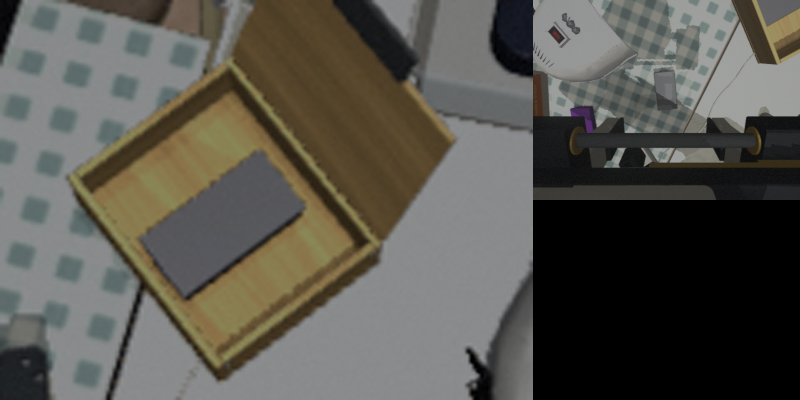

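The large box lies flat in the case, at left-crop centre (222,222), and the lid is open. The wrist view at right shows the small grey box at crop (666,88), with the purple one away at (585,118). Measuring both now.

```bash
python3 - <<'E'
from h import *
op=lambda m:cv2.morphologyEx(m,cv2.MORPH_OPEN,np.ones((5,5),np.uint8))
t=camera_model('top');im=cv2.imread('pics/t3.png');H,S,V=cv2.split(cv2.cvtColor(im,cv2.COLOR_BGR2HSV))
m=((S<40)&(V>66)).astype(np.uint8)*255
r=rect(t,op(m),.035,(268,160,324,214));print('large',r[0].round(4),np.round(r[1],4),r[2])
d=np.append(r[0],0)-C0;print('in case',d@XC,d@YCV)
c=camera_model('wrist');im=cv2.imread('pics/w2.png');H,S,V=cv2.split(cv2.cvtColor(im,cv2.COLOR_BGR2HSV))
for lo,hi in((85,130),(95,128)):
    m=((S<25)&(V>lo)&(V<hi)).astype(np.uint8)*255
    r=rect(c,op(m),.024,(280,155,360,275));print('small',r[0].round(4),np.round(r[1],4),r[2],[proj(c,[*p,.024]).round() for p in r[3]])
cv2.imwrite('pics/w2c.png',cv2.resize(im[150:280,240:413],(798,600),interpolation=cv2.INTER_CUBIC))
E
```

```text
large [0.6184 0.1516] [0.0585 0.1188] -52.145874
in case -0.0037451009755385587 -9.519864519319651e-05
small [0.4207 0.345 ] [0.0456 0.0688] 13.841301 [array([297., 250.]), array([346., 246.]), array([340., 169.]), array([287., 175.])]
small [0.4212 0.3452] [0.0441 0.0668] 14.8948145 [array([298., 249.]), array([346., 244.]), array([338., 170.]), array([288., 176.])]
```

Emit:
apply_moves --steps '[{"translation": [0,0,-0.12],"rotation": [0.01,0,0.18]},{"translation": [0,0,-0.25],"rotation": [0.01,0,0.18]},{"translation": [0,0,-0.38],"rotation": [0.01,0,0.18]},{"translation": [0,0,-0.5],"rotation": [0.01,0,0.18]},{"translation": [0,0,-0.6],"rotation": [0.01,0,0.18]},{"translation": [0,0,-0.68],"rotation": [0.01,0,0.18]},{"translation": [0,0,-0.74],"rotation": [0.01,0,0.18]},{"translation": [0,0,-0.77],"rotation": [0.01,0,0.18]},{"translation": [0,0,-0.78],"rotation": [0.01,0,0.18]},{"translation": [0,0,-0.78],"rotation": [0.01,0,0.18]}]'

```text
t: 15.45
eef_pos: [0.4141, 0.3429, 0.0053]
ee_rot: [-3.133, -0.001, 0.234]
force: [0.0, 0.7, -0.1]
width: 0.0875
gripper_force: 0.0
```

Emit:
apply_moves --steps '[{"translation": [0,0,0],"rotation": [0,0,0]},{"translation": [0,0,0],"rotation": [0,0,0]},{"translation": [0,0,0],"rotation": [0,0,0]},{"translation": [0,0,0],"rotation": [0,0,0]},{"translation": [0,0,0],"rotation": [0,0,0]},{"translation": [0,0,0],"rotation": [0,0,0]},{"translation": [0,0,0],"rotation": [0,0,0]},{"translation": [0,0,0],"rotation": [0,0,0]},{"translation": [0,0,0],"rotation": [0,0,0]},{"translation": [0,0,0],"rotation": [0,0,0]}]' --jaw 1 --newtons 25

```text
t: 16.28
eef_pos: [0.414, 0.3429, 0.0054]
ee_rot: [-3.133, -0.002, 0.234]
force: [-0.9, 0.1, 3.0]
width: 0.0438
gripper_force: 25.0
```

Emit:
apply_moves --steps '[{"translation": [0,0,0.1],"rotation": [0,0,0]},{"translation": [0,0,0.22],"rotation": [0,0,0]},{"translation": [0,0,0.36],"rotation": [0,0,0]},{"translation": [0,0,0.5],"rotation": [0,0,0]},{"translation": [0,0,0.64],"rotation": [0,0,-0.15]},{"translation": [0,0,0.76],"rotation": [0,0,-0.35]},{"translation": [0.05,-0.05,0.82],"rotation": [0,0,-0.55]},{"translation": [0.12,-0.12,0.82],"rotation": [0,0,-0.75]},{"translation": [0.2,-0.19,0.82],"rotation": [0,0,-0.9]},{"translation": [0.28,-0.27,0.82],"rotation": [0,0,-1]}]'

```text
t: 17.12
eef_pos: [0.4843, 0.275, 0.2106]
ee_rot: [-3.132, -0.002, -0.293]
force: [1.2, 0.7, -1.1]
width: 0.0436
gripper_force: 25.0
```

```bash
python3 - <<'E'
from h import *
s=get_state();print(s['t'],s['q'].round(2),s['eef_pos'].round(4),s['ee_rot'].round(3),s['width'])
# wrist view of the large box from here + targets
yaw=np.radians(-52.1)
for z in(.21,.05):print(delta([.6184,.1516,z],tool(yaw)))
E
```

```text
17.1167 [ 0.87  0.17 -0.28 -0.   -1.11  0.41] [0.4843 0.275  0.2106] [-3.132e+00 -2.000e-03 -2.930e-01] 0.043606572761741895
(array([ 0.536, -0.493, -0.002]), array([-0.014,  0.013, -1.178]))
(array([ 0.536, -0.493, -0.642]), array([-0.014,  0.013, -1.178]))
```

Emit:
apply_moves --steps '[{"translation": [0.07,-0.07,0],"rotation": [0,0,-0.15]},{"translation": [0.15,-0.14,0],"rotation": [0,0,-0.35]},{"translation": [0.23,-0.21,0],"rotation": [0,0,-0.55]},{"translation": [0.31,-0.28,0],"rotation": [0,0,-0.75]},{"translation": [0.39,-0.36,0],"rotation": [0,0,-0.9]},{"translation": [0.47,-0.43,0],"rotation": [0,0,-1]},{"translation": [0.52,-0.48,0],"rotation": [0,0,-1]},{"translation": [0.54,-0.5,0],"rotation": [0,0,-1]},{"translation": [0.54,-0.5,0],"rotation": [0,0,-1]},{"translation": [0.54,-0.5,0],"rotation": [0,0,-1]}]'

```text
t: 17.95
eef_pos: [0.6185, 0.1502, 0.2097]
ee_rot: [-3.133, -0.001, -0.814]
force: [0.3, -0.1, -1.4]
width: 0.0439
gripper_force: 25.0
```

Emit:
apply_moves --steps '[{"translation": [0,0,-0.08],"rotation": [0,0,-0.18]},{"translation": [0,0,-0.18],"rotation": [0,0,-0.18]},{"translation": [0,0,-0.28],"rotation": [0,0,-0.18]},{"translation": [0,0,-0.38],"rotation": [0,0,-0.18]},{"translation": [0,0,-0.46],"rotation": [0,0,-0.18]},{"translation": [0,0,-0.53],"rotation": [0,0,-0.18]},{"translation": [0,0,-0.58],"rotation": [0,0,-0.18]},{"translation": [0,0,-0.61],"rotation": [0,0,-0.18]},{"translation": [0,0,-0.62],"rotation": [0,0,-0.18]},{"translation": [0,0,-0.62],"rotation": [0,0,-0.18]}]'

```text
t: 18.78
eef_pos: [0.6185, 0.1509, 0.0552]
ee_rot: [-3.133, -0.002, -0.906]
force: [1.1, -0.3, -0.7]
width: 0.0437
gripper_force: 25.0
```

```bash
python3 - <<'E'
from h import *
s=get_state();print(s['t'],s['q'].round(2),s['eef_pos'].round(4),s['ee_rot'].round(3),s['width'],s['force'])
E
```

```text
18.7833 [ 0.55  0.44 -0.29  0.   -0.83  0.12] [0.6185 0.1509 0.0552] [-3.133e+00 -2.000e-03 -9.060e-01] 0.04374972020204944 [ 1.06282311 -0.30549718 -0.74625574]
```

Now down to about 0.042.

Emit:
apply_moves --steps '[{"translation": [0,0,-0.01],"rotation": [0,0,0]},{"translation": [0,0,-0.02],"rotation": [0,0,0]},{"translation": [0,0,-0.03],"rotation": [0,0,0]},{"translation": [0,0,-0.036],"rotation": [0,0,0]},{"translation": [0,0,-0.04],"rotation": [0,0,0]},{"translation": [0,0,-0.044],"rotation": [0,0,0]},{"translation": [0,0,-0.048],"rotation": [0,0,0]},{"translation": [0,0,-0.052],"rotation": [0,0,0]},{"translation": [0,0,-0.052],"rotation": [0,0,0]},{"translation": [0,0,-0.052],"rotation": [0,0,0]}]'

```text
t: 19.62
eef_pos: [0.6189, 0.1503, 0.0422]
ee_rot: [-3.133, -0.002, -0.907]
force: [-0.5, 0.8, -1.1]
width: 0.0436
gripper_force: 25.0
```

Emit:
apply_moves --steps '[{"translation": [0,0,-0.001],"rotation": [0,0,0]},{"translation": [0,0,-0.002],"rotation": [0,0,0]},{"translation": [0,0,-0.003],"rotation": [0,0,0]},{"translation": [0,0,-0.004],"rotation": [0,0,0]},{"translation": [0,0,-0.005],"rotation": [0,0,0]},{"translation": [0,0,-0.006],"rotation": [0,0,0]},{"translation": [0,0,-0.006],"rotation": [0,0,0]},{"translation": [0,0,-0.006],"rotation": [0,0,0]},{"translation": [0,0,-0.006],"rotation": [0,0,0]},{"translation": [0,0,-0.006],"rotation": [0,0,0]}]'

```text
t: 20.45
eef_pos: [0.619, 0.1503, 0.0408]
ee_rot: [-3.133, -0.002, -0.907]
force: [0.6, 0.0, -1.6]
width: 0.0438
gripper_force: 25.0
```

Emit:
apply_moves --steps '[{"translation": [0,0,-0.001],"rotation": [0,0,0]},{"translation": [0,0,-0.002],"rotation": [0,0,0]},{"translation": [0,0,-0.003],"rotation": [0,0,0]},{"translation": [0,0,-0.004],"rotation": [0,0,0]},{"translation": [0,0,-0.004],"rotation": [0,0,0]},{"translation": [0,0,-0.004],"rotation": [0,0,0]},{"translation": [0,0,-0.004],"rotation": [0,0,0]},{"translation": [0,0,-0.004],"rotation": [0,0,0]},{"translation": [0,0,-0.004],"rotation": [0,0,0]},{"translation": [0,0,-0.004],"rotation": [0,0,0]}]'

```text
t: 21.28
eef_pos: [0.619, 0.1503, 0.0407]
ee_rot: [-3.132, -0.002, -0.907]
force: [-2.7, 0.2, 6.8]
width: 0.0439
gripper_force: 25.0
```

In gentle contact (about 7 N). Releasing and withdrawing upward.

Emit:
apply_moves --steps '[{"translation": [0,0,0],"rotation": [0,0,0]},{"translation": [0,0,0],"rotation": [0,0,0]},{"translation": [0,0,0],"rotation": [0,0,0]},{"translation": [0,0,0],"rotation": [0,0,0]},{"translation": [0,0,0],"rotation": [0,0,0]},{"translation": [0,0,0],"rotation": [0,0,0]},{"translation": [0,0,0.05],"rotation": [0,0,0]},{"translation": [0,0,0.15],"rotation": [0,0,0]},{"translation": [0,0,0.3],"rotation": [0,0,0]},{"translation": [0,0,0.45],"rotation": [0,0,0]}]' --jaw -0.7

```text
t: 22.12
eef_pos: [0.6181, 0.1499, 0.1525]
ee_rot: [-3.135, -0.001, -0.907]
force: [1.7, 0.4, 0.8]
width: 0.0745
gripper_force: 0.0
```

Emit:
apply_moves --steps '[{"translation": [0,0,0.15],"rotation": [0,0,0]},{"translation": [0,0,0.3],"rotation": [0,0,0]},{"translation": [0,0,0.45],"rotation": [0,0,0]},{"translation": [-0.08,0.08,0.5],"rotation": [0,0,0]},{"translation": [-0.18,0.18,0.5],"rotation": [0,0,0]},{"translation": [-0.28,0.28,0.5],"rotation": [0,0,0]},{"translation": [-0.38,0.38,0.5],"rotation": [0,0,0]},{"translation": [-0.48,0.48,0.5],"rotation": [0,0,0]},{"translation": [-0.58,0.58,0.5],"rotation": [0,0,0]},{"translation": [-0.66,0.66,0.5],"rotation": [0,0,0]}]'

```text
t: 22.95
eef_pos: [0.4522, 0.3166, 0.2775]
ee_rot: [-3.132, -0.001, -0.907]
force: [1.4, 0.4, 0.5]
width: 0.0745
gripper_force: 0.0
```

```bash
python3 - <<'E'
from h import *
s=get_state();print(s['t'],s['eef_pos'].round(3),s['width'],abs(s['qd']).max())
a=grab_frame('top');b=grab_frame('scene')
o=np.hstack([cv2.resize(a[120:240,250:370],(400,400),interpolation=cv2.INTER_CUBIC),cv2.resize(b[150:310,280:440],(400,400),interpolation=cv2.INTER_CUBIC)])
cv2.imwrite('pics/final.png',o)
E
```

```text
22.95 [0.452 0.317 0.278] 0.07447323998138805 0.6371857924455223
```

View pics/final.png

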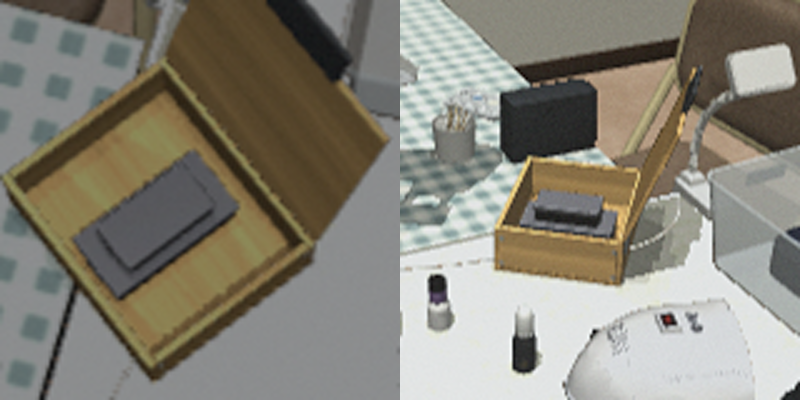

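The small box, at left (158,218), lies within the large one's outline at (157,225). The lid is open and the bystanders stand where they were. Letting the arm settle, then handing in.

```bash
python3 - <<'E'
from h import *
for _ in range(6): grab_frame('top')
print(abs(get_state()['qd']).max(),job_done())
E
```

```text
the job is handed in; nothing more can be done
0.006570713522224167 None
```

The job is handed in at about 23 s of the 72 s allowed. In the last pictures the lid stands open on its stop, the large box lies flat on the case floor with the small box inside its outline on top, and the bystanders in view are undisturbed; the judge's verdict was not shown.

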